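# Hang-rack to marking nest: take the snap hook off the taller stand

### The job

Take the snap hook that hangs on the taller of the two hook stands: lift it up over the peg's lip and off. Then lower it, still upright, into the slotted metal nest and let go once it stands on the nest's floor, so that it is left standing upright in the slot ready for marking. Leave the snap hook on the shorter stand hanging as it is.

Things in the scene. Friction and masses are not known exactly. Their poses are not given: they have to be found in the camera images.
- snap_hook: snap hook to move: black D-shaped rigid loop hanging upright on the taller stand, 45 g. Origin: middle of width and length, on one flat face. Own x: width (-32 to +31 mm, straight sides for y within 30 mm); y: length (-53 to +52); z: thickness (0 to 9). Hanging: y down, z along the peg to its lip, origin 42 mm below the peg's upper face. Grip across its width from above, 30 mm below its upper end.
- stand_tall: taller, fixed hook stand. Origin: under the centre of its base plate (90x80x8 mm), z up. 12 mm post at own x = +35 mm, 223 mm high. Flat strip peg, 10 mm wide, 5 thick, upper face at z = 220 mm, runs along own -x to a lip at x = -26 to -30 mm that rises 12 mm above that face. The snap hook hangs at own x = 0, 21 mm from the lip. The stands may have swapped sides.
- nest: fixed nest: dark base plate 74x104x6 mm with an open aluminium trough. Origin: underside centre, below the slot's middle; z up. Slot along own y, 84 mm long, 13 mm wide, floor at z = 6 mm; long walls upright to z = 24 mm, then flaring to a mouth 37 mm wide at z = 41 mm. A snap hook standing in it has its own y upright, x along the slot, and its origin at z = 58 mm.
- other_hook: the other snap hook, same shape and frame, hanging on the shorter stand (peg's upper face 150 mm above the worktop, otherwise like the taller stand). It must stay there. Overhead: the laser head overhangs the worktop behind the work (x over 0.63 m, y 0.08 to 0.58 m, z over 0.20 m): cross from side to side nearer the robot.

How it is judged:
On the way:
1. the snap hook is lifted clear of the peg's lip (at least 12 mm above where it hung, still over the stand) (z of snap_hook in the frame of stand_tall above 0.19 m and horizontal distance between snap_hook and stand_tall below 0.06 m), for 0.05 s.
At the end, for the whole second after the job is handed in: The snap hook stands released and at rest on the floor of the nest's slot, within 12 mm of its centre line and 18 mm of its middle, within 12 degrees of upright and 15 degrees of parallel to the slot; the other snap hook hangs within 20 mm of where it was (x of snap_hook in the frame of nest between -0.012 and 0.012 m and y of snap_hook in the frame of nest between -0.018 and 0.018 m and z of snap_hook in the frame of nest between 0.05 and 0.066 m and (angle between snap_hook's own y axis and vertical below 0.21 rad or angle between snap_hook's own y axis and vertical above 2.93 rad) and angle between the z axis of snap_hook and the x axis of nest, either way round below 0.26 rad and linear speed of snap_hook below 0.02 m/s and contact force between the fingers and snap_hook below 0.1 N and distance of other_hook from where it was at the start of the episode below 0.02 m); the robot touches nothing.
It fails at once if the other snap hook is pulled or knocked more than 40 mm from its place (distance of other_hook from where it was at the start of the episode above 0.04 m).
It fails at once if the snap hook is let go more than 25 mm above its seat over the nest (horizontal distance between snap_hook and nest below 0.05 m and z of snap_hook in the frame of nest above 0.085 m and contact force between the fingers and snap_hook below 0.01 N).
It also fails if it takes over 48 s, if anything falls off the work surface, if the arm or the gripper's body presses on something with over 40 N, if the wrist force passes 120 N, or if a joint passes its speed limit or range.

### The arm

A 6-joint arm with a two-finger parallel gripper is mounted at the origin on a cart in front of the work surface, level with it; the furniture and walls round the work are solid. World frame = base frame: x ahead of the robot, y to its left, z up, the work surface at z = 0. Lengths are in m, angles in rad, forces in N, time in s.
With the tool pointing down it reaches from about 0.35 to 1 m from the base axis. Payload 7.1 kg.
Tool frame: the origin (TCP) lies on the centre line of the jaws, within the pads' length; the fingertips stand bot.finger_overhang ahead of it and the grasp point (between the pads) lies 8 mm behind it (bot.finger_overhang is the distance from the TCP to the fingertips, in m); z points along the fingers, y is the line along which they close (so a half turn about z gives the same grasp; the last joint's range is limited). The gripper opens to 85 mm and grips with 20 to 120 N. Pads are 22 mm wide; open, the fingers measure 114 mm over their backs; the gripper's body (76 mm by 85 mm) begins 54 mm behind the grasp point. The pads swing forward as they close: fully open they stand 13 mm farther back than shut.
Start: joints at [-1.224, 0.423, 1.63, -0, 1.089, -0.019], TCP at [0.224, -0.584, 0.242] pointing down, gripper open.
Joint ranges: [-3, 3], [-0.9, 2.11], [0.09, 2.58], [-1.31, 4.45], [0.11, 2.69], [-2.54, 2.54]. Speed limits (rad/s): [2.39, 2.39, 3.01, 3.14, 3.14, 3.14].

### API

Orientations are given as a 3x3 rotation matrix whose columns are the frame's x, y, z axes.
In Python, from rig import bot, eyes gives the robot as it stands. The module is installed in compiled form; this text tells all that it offers.
- The arm moves only by the tool carry_out, never from a script. Its argument "moves" is a list that holds one entry, the list of rows, each a list of 6 numbers: the shift along the tool's x, y, z in units of 50 cm (1.0 is 50 cm), then the turn, a rotation vector about the tool's x, y, z in units of pi rad (1.0 is pi rad). In form: [[[x, y, z, rx, ry, rz], ...]]. A call has 1 to 12 rows; each row is the pose to reach, as a shift and turn from the pose commanded when the call began, along the tool's axes at that moment, turning the shorter way round; what a row does not reach only later rows make up. A row lasts 1/8 s, in which the tool goes at most 62.5 mm and 10.7 degrees, less where a joint would pass 70% of its speed; a pose out of reach is approached as far as the arm can. A call with a number of a shift or a turn outside -1 to 1 is refused whole. A call with a gripper value outside its range is refused whole. "jaw" is the opening, from 0 (shut) to 1 (fully open), set as the call begins (left out, the last holds). The fingers move at their own pace and stop on an object; "newtons" is the grip in N (left out, the last holds). Time passes only in rows, so rows that repeat a pose let the fingers close. It gives the time, the measured TCP pose, the force, the opening and the grip force at its end, in the units of the state.
- bot.observe(): the state, without advancing time (a new reading comes with each control period).
- eyes.capture(name): name is "side" or "top" or "wrist"; returns (picture, depth): 384x512x3 uint8, red, green, blue; 384x512 float32, m along the optical axis (not along the pixel's ray), 0 where there is no reading.
- eyes.calibration(name): a dict with "camera_matrix" (3x3 intrinsics, pixels), "rvec" (rotation vector, rad) and "tvec" (3), from world to camera coordinates, as OpenCV has them. Camera axes: x right, y down, z forward; pixel columns grow to the right and rows downward; lengths in m; the calibration is good to about 2 mm. A picture is of the moment at which its call begins: read the wrist's pose just before it. calibration takes no time and is no camera call; for the wrist camera it gives the pose at the moment of the call.
- bot.sign_off(): hands the job in; it is judged then, once.
The state is a dict: "clock": time; "joint_pos": joint angles; "joint_velocities": joint speeds; "effort": joint torques, N m; "tool_pos": TCP position; "eef_rot": TCP orientation; "wrist_force": force on the tool from outside, world axes, zero at the start; "torque": the same for the moment, N m; "width": finger opening in m; "finger_force": force on a finger pad.
Only numpy, scipy, OpenCV 4.12 (cv2) and the standard library are available. Lean on these libraries where they do the work, as an engineer would, in place of code of your own. Each camera call takes 0.05 s, during which the arm holds its last target. There are 200 camera calls.

## Working session

There is one attempt and no reset: what is moved stays moved. The work goes in short steps, Python scripts to look and compute and a tool call to move; the robot and the scene stay as the last step left them, time stands still between calls to the robot, and variables do not carry over. Pictures are saved under pics/ and viewed, at most 10 in all, crops included, and the job is handed in when it is done.

Besides the shell and the picture viewer there is one more tool, called after ">>>" as a command line: name --argument value ..., lists and objects as JSON in quotes. carry_out: Moves the arm, as the interface text tells. Shifts and turns lie within -1 to 1; 1 stands for 50 cm of shift or pi rad of turn. Its arguments: {"type":"object","properties":{"moves":{"type":"array","items":{"type":"array","items":{"type":"array","items":{"type":"number"}}}},"jaw":{"type":"number"},"newtons":{"type":"number"}},"required":["moves"]}

```bash
mkdir -p pics
cat > h.py <<'E'
import numpy as np, cv2
from rig import bot, eyes
def cap(n):
    c=eyes.calibration(n); p,d=eyes.capture(n)
    K=np.array(c["camera_matrix"]);R=cv2.Rodrigues(np.array(c["rvec"],float))[0];t=np.array(c["tvec"],float).ravel()
    v,u=np.mgrid[:384,:512]
    X=np.stack([(u-K[0,2])/K[0,0]*d,(v-K[1,2])/K[1,1]*d,d],-1)
    W=(X-t)@R; W[d==0]=np.nan
    np.savez(f"{n}.npz",p=p,d=d,W=W,K=K,R=R,t=t)
    return p,d,W
E
python3 - <<'E'
from h import *
s=bot.observe();print(s["clock"],s["tool_pos"],s["eef_rot"],s["width"],bot.finger_overhang)
a=cap("top")[0];b=cap("side")[0]
for n,p in(("top",a),("side",b)):
    cv2.imwrite(f"pics/{n}1.png",cv2.resize(p[:,:,::-1],(800,600)))
E
```

```text
0.0 [ 0.22337779 -0.5831463   0.24154543] [[ 9.33848560e-01  3.57668281e-01 -5.17967983e-04]
 [ 3.57668655e-01 -9.33847467e-01  1.42887309e-03]
 [ 2.73594945e-05 -1.51961199e-03 -9.99998845e-01]] 0.08536488444911683 0.011
```

View pics/top1.png

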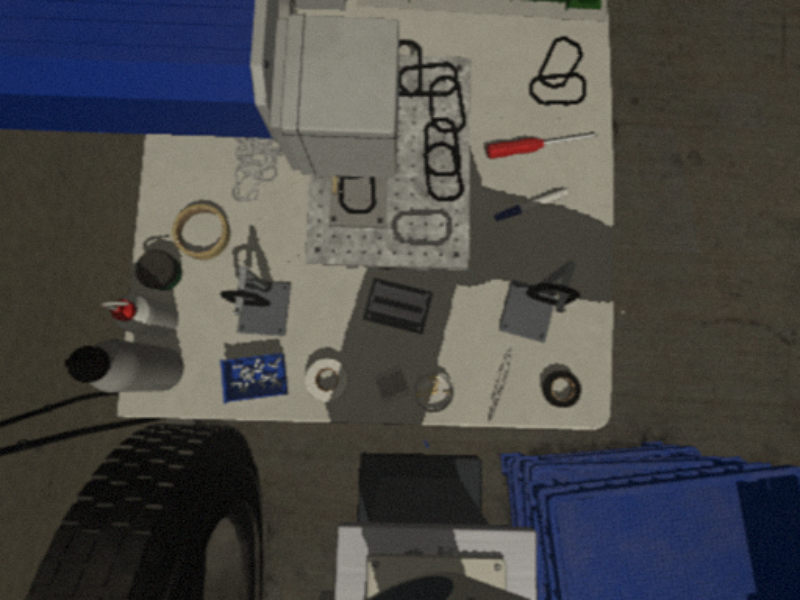

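View pics/side1.png

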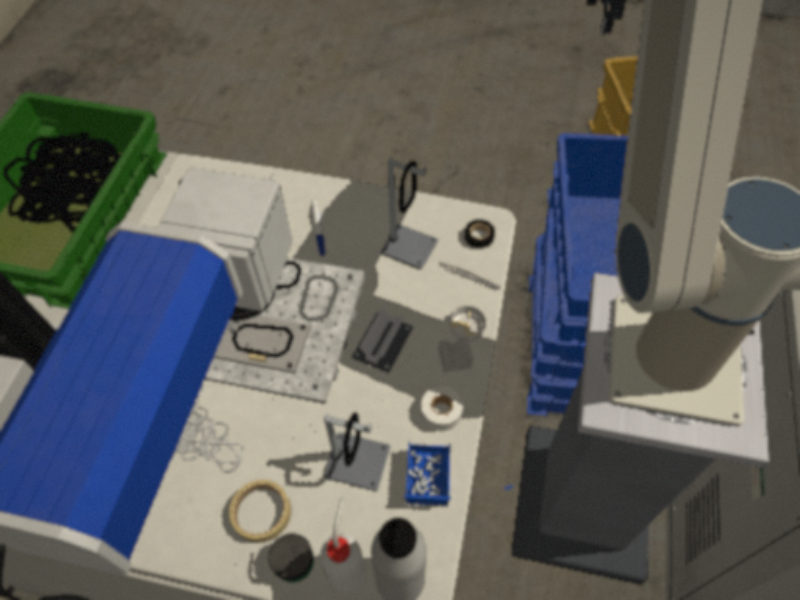

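The top view shows stands at (245,300) and (545,295), and the nest at (398,305). The side view suggests that the right one (y<0) is the taller. Next I'll measure them.

Run:
```python
from h import *
T=np.load("top.npz");W=T["W"];p=T["p"]
S=np.load("side.npz")
print("cam top",-T["R"].T@T["t"],"K",T["K"][0,0],"side",-S["R"].T@S["t"])
def roi(Z,u0,u1,v0,v1): 
    m=np.zeros((384,512),bool);m[int(v0*.64):int(v1*.64),int(u0*.64):int(u1*.64)]=1
    return m
def rep(n,P):
    if len(P)<4: print(n,len(P));return
    (c,wh,a)=cv2.minAreaRect(P[:,:2].astype(np.float32)*1000)
    print(n,len(P),"c",np.round(c,1),np.round(wh,1),round(a,1),"z",np.round(np.nanpercentile(P[:,2],[0,50,100]),3))
for n,r in(("R",(490,590,240,350)),("L",(210,300,220,345))):
    m=roi(W,*r);z=W[...,2]
    rep(n+" base",W[m&(z>.005)&(z<.012)])
    for zl,zh in((.03,.08),(.08,.12),(.12,.16),(.16,.19),(.19,.215),(.215,.26)):
        rep(n+f" {zl}-{zh}",W[m&(z>zl)&(z<zh)])
m=roi(W,355,445,265,345);z=W[...,2]
rep("nest",W[m&(z>.0045)&(z<.06)]);rep("nest top",W[m&(z>.03)&(z<.06)])
for n,r in(("R",(370,450,140,275)),("L",(310,400,390,500))):
    m=roi(0,*r);z=S["W"][...,2]
    for zl,zh in((.08,.14),(.14,.16),(.16,.2),(.2,.26)):
        rep("side "+n+f" {zl}-{zh}",S["W"][m&(z>zl)&(z<zh)])
def crop(p,x0,y0,w,h): return cv2.resize(p[y0:y0+h,x0:x0+w,::-1],(400,300),interpolation=cv2.INTER_CUBIC)
q=S["p"]
im=np.vstack([np.hstack([crop(p,310,158,80,60),crop(p,220,165,80,60)]),np.hstack([crop(q,225,95,80,60),crop(q,210,190,80,60)])])
cv2.imwrite("pics/crops.png",cv2.convertScaleAbs(im,alpha=1.5))
```

```text
cam top [0.37743182 0.06655881 0.95196295] K 363.4892169166761 side [0.32725162 0.68227292 1.09269772]
R base 799 c [ 548.8 -163.2] [ 92.6 209. ] 65.6 z [0.005 0.007 0.012]
R 0.03-0.08 2
R 0.08-0.12 11 c [ 539.9 -147.6] [8.2 2.3] 7.2 z [0.086 0.108 0.118]
R 0.12-0.16 105 c [ 509.3 -141.5] [48.9 49.9] 35.4 z [0.121 0.134 0.159]
R 0.16-0.19 58 c [ 509.7 -142.9] [48.7 51.2] 37.2 z [0.161 0.176 0.189]
R 0.19-0.215 50 c [ 513.1 -134.6] [49.4 45.8] 18.6 z [0.19  0.201 0.215]
R 0.215-0.26 259 c [ 510.7 -145. ] [42.8 61.3] 43.7 z [0.215 0.22  0.231]
L base 775 c [542.9 327.2] [137.9 197.9] 88.1 z [0.005 0.007 0.012]
L 0.03-0.08 82 c [502.9 297.9] [44.5 53.4] 45.0 z [0.031 0.063 0.079]
L 0.08-0.12 63 c [501.7 298.9] [43.8 56.6] 44.9 z [0.08  0.101 0.12 ]
L 0.12-0.16 255 c [502.4 298.4] [47.7 59. ] 50.4 z [0.121 0.15  0.16 ]
L 0.16-0.19 8 c [470.2 300.5] [2.3 9.1] 2.0 z [0.16  0.162 0.162]
L 0.19-0.215 0
L 0.215-0.26 0
nest 1060 c [518.4  73.9] [150.5 107.1] 90.0 z [0.005 0.026 0.052]
nest top 440 c [523.1  73.4] [ 93.7 141.9] 1.8 z [0.03  0.038 0.052]
side R 0.08-0.14 91 c [ 516.9 -136.1] [46.2 43.9] 8.3 z [0.085 0.13  0.139]
side R 0.14-0.16 56 c [ 512.7 -135.1] [50.6 55.6] 16.2 z [0.141 0.151 0.16 ]
side R 0.16-0.2 122 c [ 508.6 -142.7] [47.6 58.5] 36.2 z [0.16  0.178 0.2  ]
side R 0.2-0.26 185 c [ 509.8 -145.9] [48.3 61.6] 39.7 z [0.201 0.221 0.235]
side L 0.08-0.14 124 c [504.1 311.6] [50.4 51.5] 22.9 z [0.08  0.114 0.14 ]
side L 0.14-0.16 220 c [500.4 298.4] [45.9 60. ] 52.4 z [0.14  0.151 0.16 ]
side L 0.16-0.2 7 c [480.5 303.6] [27.2  7.9] 8.4 z [0.16  0.163 0.166]
side L 0.2-0.26 3
```

View pics/crops.png

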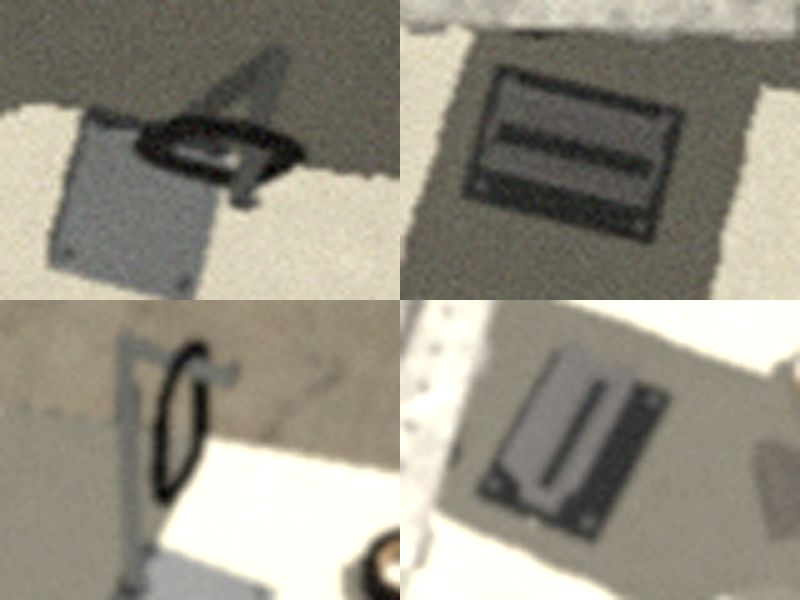

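Right stand is the taller one (peg at about 0.22 m, left one 0.15 m); the lip faces the robot. From the crop, nest base corners are about px (240,178.6), (277,187), (270.4,213.4), (233,204.4). Tall stand base corners are about (327.5,180.5) and (320,211.5).

```bash
cat >> h.py <<'E'
def ray(n,u,v,z):
    T=np.load(n+".npz");R=T["R"];C=-R.T@T["t"]
    d=R.T@np.linalg.inv(T["K"])@np.array([u,v,1.]);return C+d*(z-C[2])/d[2]
E
python3 - <<'E'
from h import *
c=[ray("top",*q,.006)[:2]*1000 for q in((240,178.6),(277,187),(270.4,213.4),(233,204.4))]
print("nest corners",np.round(c),"c",np.mean(c,0)); 
for a,b in((0,1),(3,2),(0,3),(1,2)):
    d=c[b]-c[a];print(np.linalg.norm(d),np.degrees(np.arctan2(d[1],d[0])))
sl=[ray("top",220+x/5,165+y/5,.02)[:2]*1000 for x,y in((98,134),(250,165))];d=sl[0]-sl[1]
print("slot",sl,np.mean(sl,0),np.linalg.norm(d),np.degrees(np.arctan2(d[1],d[0])))
# side view: nest corners crop origin (210,190), /5
c=[ray("side",210+x/5,190+y/5,.006)[:2]*1000 for x,y in((270,95),(197,242),(80,192))]
print("side nest",np.round(c),"slot",[ray("side",210+x/5,190+y/5,.02)[:2]*1000 for x,y in((203,82),(147,185))])
# walls from top cloud
for n,roi in(("top",(slice(165,225),slice(225,285))),):
    T=np.load(n+".npz");W=T["W"][roi].reshape(-1,3);m=(W[:,2]>.03)&(W[:,2]<.046)&(abs(W[:,0]-.52)<.06)&(abs(W[:,1]-.073)<.055)
    print("walls",cv2.minAreaRect(W[m][:,:2].astype(np.float32)*1000),m.sum())
# hook
A=[]
for n,roi in(("top",(slice(170,215),slice(330,378))),("side",(slice(95,170),slice(250,275)))):
    T=np.load(n+".npz");W=T["W"][roi].reshape(-1,3);p=T["p"][roi].reshape(-1,3).max(1)
    m=(p<45)&(W[:,2]>.11)&(W[:,2]<.24)&(abs(W[:,0]-.505)<.06)&(abs(W[:,1]+.143)<.06)
    P=W[m];A.append(P)
    for side in(-1,1):
        Q=P[(side*(P[:,1]+.143)>.02)&(P[:,2]<.225)];print(n,side,len(Q),np.round(np.median(Q,0)*1000,1))
    o=cv2.fitLine(P[:,:2].astype(np.float32),cv2.DIST_HUBER,0,.001,.001).ravel()
    print("line",o, np.degrees(np.arctan2(o[1],o[0])),"minmax",P.min(0),P.max(0))
b=[ray("top",310+x/5,158+y/5,.008)[:2]*1000 for x,y in((88,110),(50,266),(195,300))]
print("base",b); print("center",(b[0]+b[2])/2, [np.linalg.norm(b[i+1]-b[i]) for i in(0,1)])
d=b[0]-b[1];print("x axis ang",np.degrees(np.arctan2(d[1],d[0])))
print("lip",ray("top",310+243/5,158+198/5,.232)*1000)
E
```

```text
nest corners [[551. 114.]
 [532.  16.]
 [462.  31.]
 [482. 130.]] c [506.75792919  72.82472819]
100.20742561151731 -101.15647402685596
100.51154560319313 -101.83998912970915
70.8348772489845 167.19843138795798
72.02565237365228 167.46195297269978
slot [array([513.98253216, 113.17411835]), array([500.23679863,  34.04272633])] [507.1096654   73.60842234] 80.31638931803778 80.14561235782561
side nest [[459.  33.]
 [479. 132.]
 [549. 116.]] slot [array([495.93202618,  41.0099631 ]), array([511.19561691, 111.28224288])]
walls ((534.9850463867188, 79.11129760742188), (105.07086944580078, 96.87699127197266), 78.23331451416016) 357
top -1 4 [ 500.2 -164.1  216.3]
top 1 69 [ 511.1 -114.9  192.4]
line [ 0.24179721  0.9703268   0.5087155  -0.12908018] 76.00736 minmax [ 0.47785409 -0.16499827  0.11619559] [ 0.54092133 -0.1099596   0.23140071]
side -1 0 [nan nan nan]
side 1 42 [ 509.9 -112.4  185.2]
line [ 0.22936685  0.97334003  0.50552857 -0.13473037] 76.7402 minmax [ 0.49664398 -0.16240581  0.13040459] [ 0.51330062 -0.1052375   0.23019366]
base [array([ 554.57409302, -117.64073085]), array([471.0898074 , -97.93970891]), array([ 455.57761509, -173.94096711])]
center [ 505.07585405 -145.79084898] [np.float64(85.77736420405674), np.float64(77.56815943535287)]
x axis ang -13.27801101677397
lip [ 478.61864044 -136.47247217  232.        ]
  return _methods._mean(a, axis=axis, dtype=dtype,
  ret = um.true_divide(
```

>>> carry_out --moves '[[[0,0,-0.1,0,0,0],[0,0,-0.2,0,0,0],[0.09,-0.07,-0.2,0,0,0.03],[0.18,-0.13,-0.2,0,0,0.07],[0.27,-0.2,-0.2,0,0,0.11],[0.36,-0.27,-0.2,0,0,0.15],[0.45,-0.34,-0.2,0,0,0.189],[0.54,-0.4,-0.2,0,0,0.189],[0.63,-0.47,-0.2,0,0,0.189],[0.72,-0.54,-0.2,0,0,0.189],[0.8,-0.59,-0.2,0,0,0.189],[0.84,-0.623,-0.2,0,0,0.189]]]' --jaw 1 --newtons 30

```text
clock: 1.6
tool_pos: [0.5053, -0.1404, 0.342]
eef_rot: [[0.975, -0.224, -0.0], [-0.224, -0.975, 0.0], [-0.0, -0.0, -1.0]]
wrist_force: [-0.1, -0.4, 0.0]
width: 0.0851
finger_force: 0.0
```

>>> carry_out --moves '[[[0,0,0,0,0,0],[0,0,0,0,0,0]]]'

```text
clock: 1.85
tool_pos: [0.5039, -0.1429, 0.342]
eef_rot: [[0.974, -0.226, -0.001], [-0.226, -0.974, -0.0], [-0.001, 0.0, -1.0]]
wrist_force: [-0.3, -0.4, -0.4]
width: 0.0854
finger_force: 0.0
```

```bash
cat > look.py <<'E'
from h import *
import sys
s=bot.observe();print(s["clock"],np.round(s["tool_pos"],4),np.round(s["eef_rot"],4).tolist(),s["joint_pos"],s["width"],s["finger_force"],s["wrist_force"])
p=cap("wrist")[0];cv2.imwrite(sys.argv[1],cv2.resize(cv2.convertScaleAbs(p[:,:,::-1],alpha=1.4),(800,600),interpolation=cv2.INTER_CUBIC))
E
python3 look.py pics/w1.png
```

```text
1.85 [ 0.5039 -0.1429  0.342 ] [[0.9741, -0.2259, -0.0008], [-0.2259, -0.9741, -0.0002], [-0.0008, 0.0003, -1.0]] [-2.98884652e-01  1.66028461e-01  1.74699066e+00 -4.05944811e-04
  1.22930217e+00  1.49993574e+00] 0.0853880540188903 0.0 [-0.25268067 -0.44297003 -0.35939285]
```

View pics/w1.png

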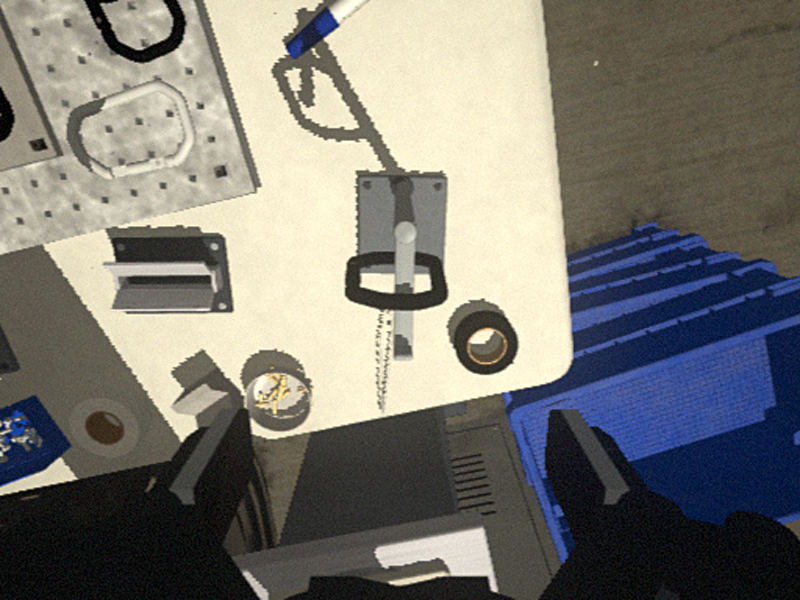

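The wrist view shows the peg running vertically, post top at (405,232) and lip at (403,350). The hook spans x 347–446 at rows 255–305, with the nest at left, corners (120,235), (227,235), (232,311). I'll measure from these.

Run:
```python
from h import *
f=.64
r=lambda x,y,z:np.round(ray("wrist",x*f,y*f,z)*1000,1)
a=r(405,232,.223);b=r(403,350,.232);print("post",a,"lip",b,"ang",np.degrees(np.arctan2(*(a-b)[[1,0]])),np.linalg.norm((a-b)[:2]))
print("base",r(358,173,.008),r(447,173,.008))
print("nest R edge",r(226,235,.006),r(232,311,.006),"TL",r(120,238,.006))
T=np.load("wrist.npz");W=T["W"];p=T["p"]
v,u=np.mgrid[:384,:512]
m=(u>218)&(u<290)&(v>158)&(v<200)&(p.max(2)<60)&(W[...,2]>.1)
P=W[m];print(m.sum(),P.min(0),P.max(0))
R=bot.observe()["eef_rot"]
L=P@np.array(R);tp=P[P[:,2]>.21]
print("local x,y range top",(tp@R).min(0),(tp@R).max(0),"all",L.min(0),L.max(0),"tcp",bot.observe()["tool_pos"]@R)
o=cv2.fitLine(P[:,:2].astype(np.float32),cv2.DIST_HUBER,0,.001,.001).ravel();print(o,np.degrees(np.arctan2(o[1],o[0])))
# nest ridge (inner upper wall points)
m=(u>60)&(u<155)&(v>140)&(v<205)&(W[...,2]>.036)&(W[...,2]<.05);print("wall tops",m.sum(),cv2.minAreaRect(W[m][:,:2].astype(np.float32)*1000))
m=(u>60)&(u<155)&(v>140)&(v<205)&(W[...,2]>.0045)&(W[...,2]<.05);print("nest all",cv2.minAreaRect(W[m][:,:2].astype(np.float32)*1000))
```

```text
post [ 537.6 -153.6  223. ] lip [ 480.3 -139.4  232. ] ang -13.918544825938493 59.033295689805435
base [ 557.5 -118.5    8. ] [ 539.9 -194.6    8. ]
nest R edge [531.3  13.2   6. ] [459.9  32.1   6. ] TL [550.7 108.9   6. ]
1222 [ 0.49620359 -0.16955422  0.12999199] [ 0.51616158 -0.11078406  0.23070548]
local x,y range top [ 0.5196972  -0.00367644 -0.23102346] [ 0.5282218   0.04955147 -0.21102215] all [ 0.51891418 -0.00846446 -0.23102346] [ 0.52852301  0.05168307 -0.13031163] tcp [ 0.52292743  0.02536433 -0.34241429]
[ 0.25229785  0.96764964  0.5067177  -0.14322251] 75.38647
wall tops 708 ((523.9407348632812, 70.35578155517578), (88.67477416992188, 82.5920639038086), 77.86087799072266)
nest all ((516.9307250976562, 71.6983413696289), (104.22056579589844, 97.26485443115234), 78.27615356445312)
```

>>> carry_out --moves '[[[0.002,-0.007,0.05,0,0,0],[0.002,-0.007,0.1,0,0,0],[0.002,-0.007,0.15,0,0,0],[0.002,-0.007,0.2,0,0,0],[0.002,-0.007,0.24,0,0,0],[0.002,-0.007,0.27,0,0,0],[0.002,-0.007,0.29,0,0,0],[0.002,-0.007,0.304,0,0,0],[0.002,-0.007,0.304,0,0,0],[0.002,-0.007,0.304,0,0,0]]]'

```text
clock: 3.15
tool_pos: [0.5065, -0.1394, 0.1908]
eef_rot: [[0.974, -0.226, 0.001], [-0.226, -0.974, -0.0], [0.001, 0.0, -1.0]]
wrist_force: [-0.3, 0.4, 0.7]
width: 0.0855
finger_force: 0.0
```

```bash
python3 look.py pics/w2.png
```

```text
3.15 [ 0.5065 -0.1394  0.1908] [[0.9742, -0.2259, 0.0008], [-0.2259, -0.9742, -0.0003], [0.0009, 0.0001, -1.0]] [-2.91208419e-01  3.47934968e-01  1.89015378e+00 -4.84419941e-05
  9.02619305e-01  1.50745330e+00] 0.08550542964143507 0.0 [-0.28135507  0.369487    0.69055814]
```

View pics/w2.png

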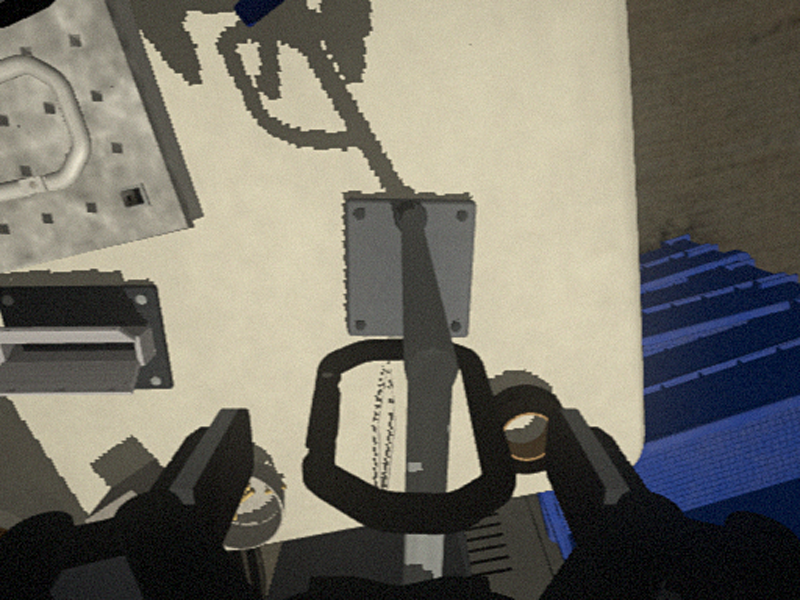

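The hook sits between the fingers, its sides at x≈310 and 505 against fingertips at 240 and 560. Close the jaw.

>>> carry_out --moves '[[[0,0,0,0,0,0],[0,0,0,0,0,0],[0,0,0,0,0,0],[0,0,0,0,0,0],[0,0,0,0,0,0],[0,0,0,0,0,0],[0,0,0,0,0,0],[0,0,0,0,0,0]]]' --jaw 0 --newtons 35

```text
clock: 4.2
tool_pos: [0.5065, -0.1397, 0.1909]
eef_rot: [[0.974, -0.226, 0.001], [-0.226, -0.974, -0.001], [0.001, 0.0, -1.0]]
wrist_force: [-1.2, -2.4, 5.5]
width: 0.0574
finger_force: 36.0
```

Width 57 mm is narrower than the straight sides (63), so the grip is probably on the upper curve. I'll regrip 9 mm lower.

>>> carry_out --moves '[[[0,0,0,0,0,0],[0,0,0,0,0,0],[0,0,0,0,0,0],[0,0,0,0,0,0],[0,0,0.01,0,0,0],[0,0,0.018,0,0,0],[0,0,0.018,0,0,0]]]' --jaw 1

```text
clock: 5.08
tool_pos: [0.5058, -0.1392, 0.1808]
eef_rot: [[0.974, -0.226, -0.001], [-0.226, -0.974, 0.0], [-0.001, -0.0, -1.0]]
wrist_force: [0.3, -0.4, 0.0]
width: 0.0851
finger_force: 0.0
```

>>> carry_out --moves '[[[0,0,0,0,0,0],[0,0,0,0,0,0],[0,0,0,0,0,0],[0,0,0,0,0,0],[0,0,0,0,0,0],[0,0,0,0,0,0],[0,0,0,0,0,0],[0,0,0,0,0,0]]]' --jaw 0

```text
clock: 6.08
tool_pos: [0.5064, -0.1398, 0.1818]
eef_rot: [[0.974, -0.226, 0.001], [-0.226, -0.974, -0.001], [0.001, 0.001, -1.0]]
wrist_force: [-2.0, -3.6, 5.3]
width: 0.0586
finger_force: 37.3
```

```bash
python3 look.py pics/w3.png
```

```text
6.075 [ 0.5064 -0.1398  0.1818] [[0.9741, -0.226, 0.0008], [-0.226, -0.9741, -0.0008], [0.0009, 0.0006, -1.0]] [-2.91715378e-01  3.61275059e-01  1.89616860e+00 -7.08818641e-04
  8.83166391e-01  1.50746709e+00] 0.05858636068156048 37.34096450731158 [-1.95575215 -3.56503627  5.3287586 ]
```

View pics/w3.png

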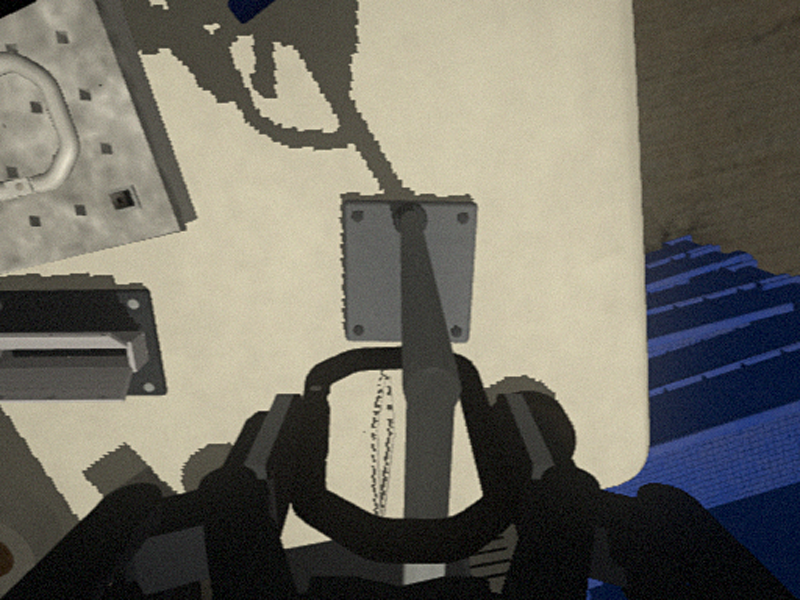

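>>> carry_out --moves '[[[0,0,-0.01,0,0,0],[0,0,-0.02,0,0,0],[0,0,-0.035,0,0,0],[0,0,-0.05,0,0,0],[0,0,-0.06,0,0,0],[0,0,-0.064,0,0,0],[0,0,-0.064,0,0,0],[0,0,-0.064,0,0,0]]]'

```text
clock: 7.12
tool_pos: [0.506, -0.1393, 0.2131]
eef_rot: [[0.974, -0.226, -0.0], [-0.226, -0.974, 0.0], [-0.0, -0.0, -1.0]]
wrist_force: [0.1, 0.4, -0.1]
width: 0.0584
finger_force: 36.5
```

Run:
```python
from h import *
s=bot.observe();print(s["finger_force"],s["width"])
p=cap("side")[0];q=p[90:180,220:320,::-1]
w=cap("wrist")[0][:,:,::-1]
cv2.imwrite("pics/c4.png",cv2.convertScaleAbs(np.hstack([cv2.resize(q,(400,360),interpolation=cv2.INTER_CUBIC),cv2.resize(w,(400,360))]),alpha=1.5))
```

```text
36.451617842540145 0.058350011632280756
```

View pics/c4.png

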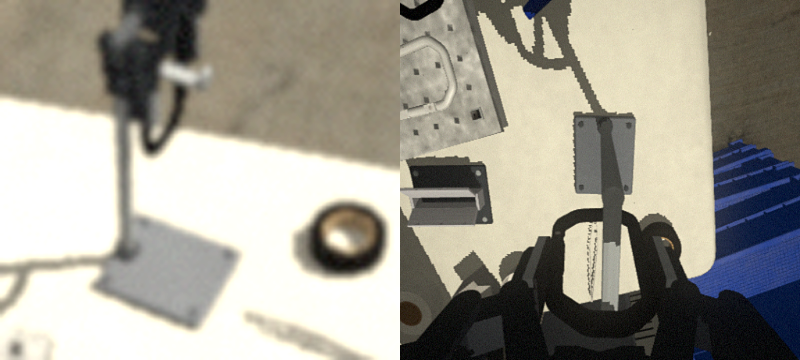

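>>> carry_out --moves '[[[-0.04,0,0,0,0,0],[-0.08,0,0,0,0,0],[-0.12,0,0,0,0,0],[-0.17,0,0,0,0,0],[-0.2,-0.05,0,0,0,0],[-0.2,-0.12,0,0,0,0],[-0.2,-0.2,0,0,0,-0.007],[-0.2,-0.28,0,0,0,-0.007],[-0.18,-0.35,0,0,0,-0.007],[-0.14,-0.4,0,0,0,-0.007],[-0.094,-0.414,0,0,0,-0.007],[-0.094,-0.414,0,0,0,-0.007]]]'

```text
clock: 8.72
tool_pos: [0.5083, 0.0733, 0.2132]
eef_rot: [[0.979, -0.204, 0.001], [-0.204, -0.979, 0.0], [0.001, -0.0, -1.0]]
wrist_force: [0.2, -0.5, -0.6]
width: 0.0582
finger_force: 36.6
```

>>> carry_out --moves '[[[0,0,0.05,0,0,0],[0,0,0.1,0,0,0],[0,0,0.13,0,0,0],[0,0,0.13,0,0,0],[0,0,0.13,0,0,0],[0,0,0.13,0,0,0]]]'

```text
clock: 9.48
tool_pos: [0.5077, 0.073, 0.1492]
eef_rot: [[0.979, -0.205, 0.002], [-0.205, -0.979, 0.0], [0.002, -0.001, -1.0]]
wrist_force: [1.3, -0.1, 0.4]
width: 0.0581
finger_force: 36.6
```

Run:
```python
from h import *
p=cap("side")[0];q=p[170:260,200:300,::-1];t=cap("top")[0][155:245,205:305,::-1]
w=cap("wrist")[0][:,:,::-1]
s=lambda i:cv2.resize(i,(400,300),interpolation=cv2.INTER_CUBIC)
cv2.imwrite("pics/c5.png",cv2.convertScaleAbs(np.vstack([np.hstack([s(q),s(t)]),np.hstack([s(w),s(w[150:384,170:482])])]),alpha=1.8))
```

```text
(no output)
```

View pics/c5.png

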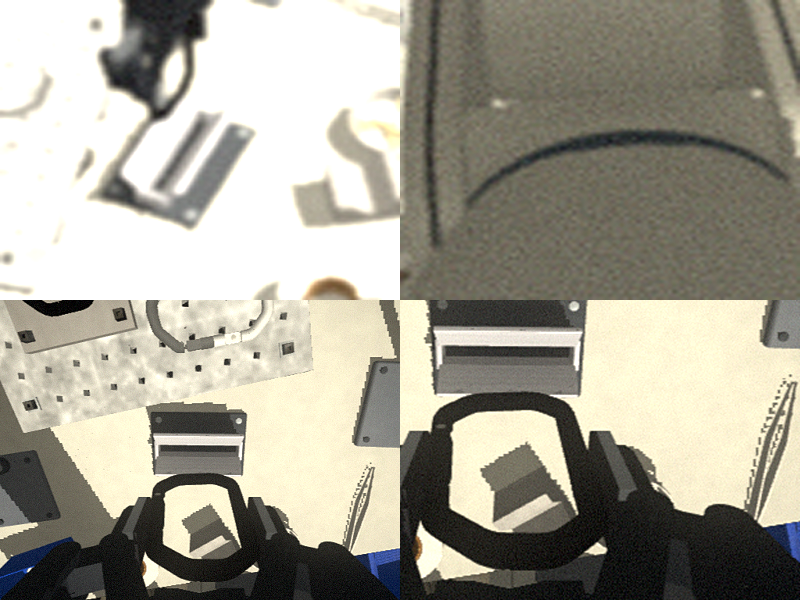

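The wrist view shows the hook's lower bar parallel to the slot and just below it in the image (crop bar (450–570, 400), slot band (445–580, 353)). I'll check the held hook's pose and the slot numerically.

Run:
```python
from h import *
s=bot.observe();R=np.array(s["eef_rot"]);tp=np.array(s["tool_pos"])
T=np.load("wrist.npz");W=T["W"];p=T["p"];v,u=np.mgrid[:384,:512]
L=(W-tp)@R*1000
m=(p.max(2)<60)&(abs(L[...,0])<20)&(abs(L[...,1])<40)&(L[...,2]>15)&(L[...,2]<90)
P=L[m];print(m.sum(),"min",P.min(0),"max",P.max(0))
for a,b in((15,30),(30,45),(45,60),(60,75),(75,90)):
    Q=P[(P[:,2]>a)&(P[:,2]<b)]
    if len(Q):print(a,len(Q),"x",np.round(np.percentile(Q[:,0],[2,50,98]),1),"xL/R",np.median(Q[Q[:,1]<0,0]),np.median(Q[Q[:,1]>0,0]),"y",Q[:,1].min(),Q[:,1].max())
f=.64*2 # half-size panel -> px
g=lambda x,y,z:np.round(((ray("wrist",170+(x-400)/1.282,150+(y-300)/1.282,z)-tp)@R*1000)[:2],1)
print("slot band top z.024",g(444,346,.024),g(580,346,.024),"flare far edge z.041",g(434,330,.041),g(587,326,.041),"near flare edge",g(436,394,.041),g(580,394,.041))
# nest by depth: walls profile along local x at several y
for y0 in(-20,0,20):
    n=(abs(L[...,1]-y0)<8)&(u>180)&(u<330)&(v>150)&(v<260)&(p.max(2)>=60)
    print(y0,[(int(a),round(float(b)*1000)) for a,b in sorted(zip(L[n][:,0],W[n][:,2]))][::14])
```

```text
1818 min [ -5.30641605 -32.9270984   15.02320052] max [ 4.56172547 27.91274467 54.60549863]
15 411 x [-1.6  2.8  4.1] xL/R 3.352707723892484 2.351586360893363 y -32.607565079505825 27.91274467272078
30 583 x [-3.4  1.8  3.7] xL/R 1.8255753802878965 1.9384238267693532 y -32.9270983988142 27.565189232939233
45 824 x [-4.3  1.   3.5] xL/R 1.1934156673631828 0.9259635831721613 y -23.44703854923032 21.852693386137123
slot band top z.024 [  3.7 -41.8] [ 3.7 44.6] flare far edge z.041 [ 18.7 -44.5] [21.1 45. ] near flare edge [-22.1 -45.6] [-22.   43.3]
-20 [(-77, -1), (-76, 1), (-75, 0), (-74, 0), (-73, 0), (-73, 0), (-71, 0), (-71, 1), (-70, 1), (-69, 1), (-68, 1), (-67, 0), (-66, 0), (-65, -1), (-64, 1), (-64, 1), (-63, 1), (-62, 0), (-61, 0), (-60, 1), (-59, 1), (-58, 1), (-57, 1), (-56, 0), (-55, 0), (-55, 0), (-54, 2), (-21, 41), (-20, 39), (-20, 40), (-20, 39), (-19, 38), (-19, 39), (-18, 36), (-18, 37), (-18, 38), (-17, 37), (-17, 36), (-16, 34), (-16, 35), (-15, 34), (-15, 35), (-15, 34), (-14, 33), (-14, 32), (-13, 33), (-13, 32), (-13, 31), (-12, 30), (-12, 29), (-11, 30), (-11, 
[... 1325 characters left out ...]
63, 0), (-62, 1), (-62, 1), (-60, 1), (-59, 0), (-58, 0), (-58, 0), (-57, 1), (-56, 1), (-55, 0), (-54, 1), (-53, 1), (-22, 42), (-21, 38), (-20, 40), (-20, 39), (-19, 38), (-19, 36), (-19, 37), (-18, 36), (-18, 37), (-17, 36), (-17, 35), (-16, 36), (-16, 35), (-16, 34), (-15, 33), (-15, 33), (-14, 32), (-14, 34), (-14, 35), (-13, 31), (-13, 32), (-12, 31), (-12, 30), (-12, 29), (-11, 28), (-11, 29), (-10, 28), (-10, 26), (-9, 27), (-9, 27), (-9, 27), (-8, 13), (0, 137), (2, 108), (5, 27), (6, 28), (7, 29), (8, 30), (9, 31), (10, 32), (10, 34), (11, 34), (12, 36), (13, 37), (14, 37), (15, 38), (15, 39), (16, 40), (17, 40), (17, 42), (18, 41), (18, 40), (18, 41), (19, 40), (20, 39), (20, 41)]
```

>>> carry_out --moves '[[[-0.0025,0.006,0.03,0,0,0],[-0.0025,0.006,0.06,0,0,0],[-0.0025,0.006,0.09,0,0,0],[-0.0025,0.006,0.11,0,0,0],[-0.0025,0.006,0.13,0,0,0],[-0.0025,0.006,0.145,0,0,0],[-0.0025,0.006,0.158,0,0,0],[-0.0025,0.006,0.166,0,0,0],[-0.0025,0.006,0.17,0,0,0],[-0.0025,0.006,0.17,0,0,0],[-0.0025,0.006,0.17,0,0,0]]]'

```text
clock: 11.0
tool_pos: [0.5057, 0.0704, 0.0639]
eef_rot: [[0.979, -0.205, 0.001], [-0.205, -0.979, 0.0], [0.001, -0.0, -1.0]]
wrist_force: [-1.4, 1.0, 5.2]
width: 0.0581
finger_force: 35.7
```

>>> carry_out --moves '[[[0,0,0.002,0,0,0],[0,0,0.003,0,0,0],[0,0,0.004,0,0,0],[0,0,0.004,0,0,0]]]'

```text
clock: 11.5
tool_pos: [0.507, 0.0706, 0.0632]
eef_rot: [[0.979, -0.205, 0.004], [-0.205, -0.979, 0.001], [0.003, -0.001, -1.0]]
wrist_force: [-2.1, 1.8, 19.1]
width: 0.0585
finger_force: 34.9
```

Run:
```python
from h import *
s=bot.observe();print(s["tool_pos"],s["wrist_force"],s["torque"])
R=np.array(s["eef_rot"]);tp=np.array(s["tool_pos"])
p,d,W=cap("wrist")
L=(W-tp)@R*1000
m=(p.max(2)<60)&(abs(L[...,0])<25)&(abs(L[...,1])<40)&(L[...,2]>5)&(L[...,2]<90)
P=L[m];print(P.min(0),P.max(0))
for a in range(0,60,10):
    Q=P[(P[:,2]>a)&(P[:,2]<a+10)]
    if len(Q):print(a,len(Q),np.round(np.percentile(Q[:,0],[2,50,98]),1),Q[:,1].min(),Q[:,1].max())
q=cap("side")[0][170:260,200:300,::-1];w=p[:,:,::-1]
s=lambda i:cv2.resize(i,(400,300),interpolation=cv2.INTER_CUBIC)
cv2.imwrite("pics/c6.png",np.hstack([s(q),cv2.convertScaleAbs(s(w[150:384,100:412]),alpha=2)]))
```

```text
[0.5069787  0.07064343 0.06317674] [-2.14871815  1.79139685 19.11067711] [ 0.10659728  0.42624794 -0.02818025]
[-24.30524621 -39.99927716   5.01499589] [24.99845854 39.98283667 58.72160532]
0 189 [-2.2  2.   3.8] -29.49408967114429 29.007966120049435
10 324 [-2.   2.3  3.7] -30.83046335784551 28.74738752374715
20 751 [-16.9  13.1  20.7] -39.99622395384719 38.6187600535363
30 614 [-12.3   1.3  10.6] -39.667385134303146 36.706006414817665
40 1363 [-9.2 -5.6  1.6] -39.99927715940681 38.399616867214846
50 3860 [-8.8 15.6 24.5] -39.94458627891822 39.982836665899605
```

View pics/c6.png

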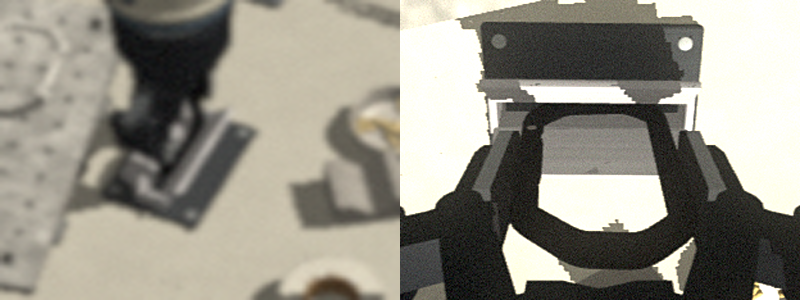

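The hook's bar sits in the slot, at floor height within 2 mm, and the contact force is rising stiffly, so it is seated. I'll relieve the load and release.

>>> carry_out --moves '[[[0,0,-0.003,0,0,0],[0,0,-0.003,0,0,0]]]'

```text
clock: 11.85
tool_pos: [0.5062, 0.0704, 0.0634]
eef_rot: [[0.979, -0.204, 0.002], [-0.204, -0.979, 0.0], [0.002, -0.001, -1.0]]
wrist_force: [1.3, 1.2, 6.8]
width: 0.0581
finger_force: 37.6
```

>>> carry_out --moves '[[[0,0,0,0,0,0],[0,0,0,0,0,0],[0,0,0,0,0,0],[0,0,0,0,0,0],[0,0,0,0,0,0],[0,0,0,0,0,0],[0,0,0,0,0,0],[0,0,0,0,0,0]]]' --jaw 1

```text
clock: 12.85
tool_pos: [0.5053, 0.0703, 0.0628]
eef_rot: [[0.979, -0.205, 0.0], [-0.205, -0.979, 0.0], [0.0, -0.0, -1.0]]
wrist_force: [-0.4, 0.7, -0.0]
width: 0.0853
finger_force: 0.0
```

>>> carry_out --moves '[[[0,0,-0.02,0,0,0],[0,0,-0.05,0,0,0],[0,0,-0.09,0,0,0],[0,0,-0.14,0,0,0],[0,0,-0.2,0,0,0],[0,0,-0.26,0,0,0],[-0.1,0,-0.3,0,0,0],[-0.2,0,-0.3,0,0,0],[-0.2,0,-0.3,0,0,0],[-0.2,0,-0.3,0,0,0]]]'

```text
clock: 14.1
tool_pos: [0.4084, 0.0909, 0.214]
eef_rot: [[0.979, -0.204, 0.003], [-0.204, -0.979, 0.0], [0.003, -0.001, -1.0]]
wrist_force: [1.3, -0.0, -0.8]
width: 0.0852
finger_force: 0.0
```

Run:
```python
from h import *
q=cap("side")[0][170:260,200:300,::-1];p,d,W=cap("wrist");w=p[:,:,::-1]
s=lambda i:cv2.resize(i,(400,300),interpolation=cv2.INTER_CUBIC)
cv2.imwrite("pics/c7.png",np.hstack([s(q),s(w)]))
e1=np.array([.979,-.2045,0]);e2=np.array([.2045,.979,0]);e3=np.array([0,0,1.])
L=(W-[.5066,.0733,0])@np.stack([e1,e2,e3],1)*1000
m=(p.max(2)<60)&(abs(L[...,0])<15)&(abs(L[...,1])<40)&(L[...,2]>45)&(L[...,2]<130)
P=L[m]
for a in range(45,125,15):
    Q=P[(P[:,2]>a)&(P[:,2]<=a+15)]
    if len(Q):print(a,len(Q),np.round(np.percentile(Q[:,0],[2,50,98]),1),Q[:,1].min(),Q[:,1].max())
print(P.max(0),bot.observe()["tool_pos"],bot.observe()["clock"],bot.observe()["joint_velocities"])
```

```text
45 26 [-6.7 -5.8 -4. ] -27.256350551437446 31.29898238030713
60 23 [-6.5 -5.7 -1.3] -25.733766204282567 28.932313162610974
75 23 [-6.3 -5.7 -4. ] -24.085537969942802 31.091370915330376
90 402 [-5.9 -2.1  2.8] -22.911748900593388 31.401635188590106
105 625 [-5.5 -1.7  2.6] -15.073079141582786 19.366884415322357
[  3.06541092  31.40163519 112.24617125] [0.40881221 0.09074958 0.21344116] 14.2 [-0.00229925  0.01216934 -0.00012178  0.00064942  0.0002953   0.00175896]
```

View pics/c7.png

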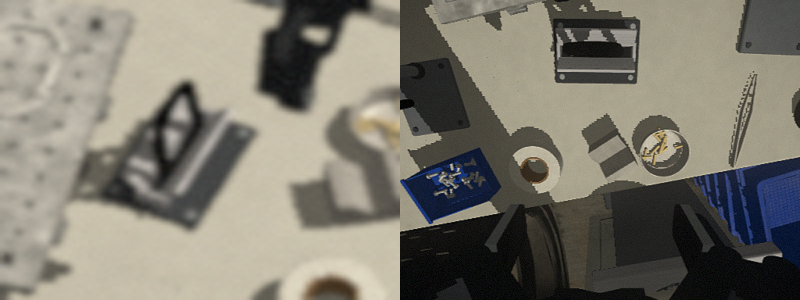

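The hook stands upright in the slot: its top is at z≈0.112 (0.111 expected) and it is centred within about 3 mm.

```bash
python3 -c "
from rig import bot
print(bot.sign_off())"
```

```text
the job is handed in; nothing more can be done
None
```

The snap hook from the taller stand was left standing upright and released in the nest's slot, about 3 mm off centre, and the job is handed in; the other hook's stand was never approached, but I did not re-measure that hook at the end.

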